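Balance a lopsided power-supply unit on the narrow inspection rest

TASK

Pick up the long aluminium power-supply unit and set it right way up across the narrow raised rest, square to it and midway along the rest's top bar, so that it balances there level by itself with both ends hanging free. A heavy transformer hidden inside lies nearer to one end or the other, so feel where the balance point is before you let go. Never let the unit tip or fall, and leave the bin, the screwdriver and the spool alone.

Things in the scene. Friction and masses are not known exactly. Their poses are not given: they have to be found in the camera images.
- unit: Closed aluminium box, black end plates, black vent slots on top; 200 long (x), 56 wide (y), 45 mm high (z), flat on the bench. Origin: centre of underside. Rigid, 0.57 to 0.83 kg, ends look alike. A hidden transformer is fixed inside: the centre of mass is on the long centre line (y = 0), about 22 mm above the underside, anywhere up to 47 mm from the middle towards either end, different each time.
- rest: The narrow rest, bolted down: base plate 90 x 120 mm, 10 mm thick, with one upright steel blade 12 mm thick (rest's x) and 70 mm long (rest's y), flat level top 120 mm above the bench, small blue gussets low down. Origin: centre of underside. The unit lies across it, long axis along the rest's x, either way round.
- rest_top (a point): Centre of the flat top of the rest's blade, 120 mm above the bench; axes as the rest's.
- bin: Bystander: open red plastic bin, 110 x 160 x 70 mm high. Origin: centre of its underside.
- screwdriver: Bystander: screwdriver 190 mm long lying on the bench. Origin: centre of its underside, its x along it.
- spool: Bystander: standing dark metal spool, 70 mm diameter, 55 mm high. Origin: centre of its underside.
Not all that is in view belongs to the job. What is meant by the unit is not brown or turquoise, and is the smaller of those in its own colour.

How it is judged:
By the outcome, as a careful person would: the job done as asked, in the order asked, and still so for the second after the job is handed in, with the robot touching nothing.
It also fails if it takes over 38 s, if anything falls off the work surface, if the arm or the gripper's body presses on something with over 40 N, if the wrist force passes 120 N, or if a joint passes its speed limit or range.

ROBOT

A 7-joint arm with a two-finger parallel gripper is mounted at the origin on the work surface. World frame = base frame: x ahead of the robot, y to its left, z up, the work surface at z = 0. Lengths are in m, angles in degrees, forces in N, time in s.
With the tool pointing down it reaches from about 0.425 to 0.875 m from the base axis. Payload 4.7 kg.
Tool frame: the origin (TCP) lies midway between the tips of the shut fingers; the grasp point (between the pads) lies 19 mm behind it; z points along the fingers, y is the line along which they close (so a half turn about z gives the same grasp; the last joint's range is limited). The gripper opens to 87 mm and grips with 3 to 60 N. Pads are 19 mm wide; open, the fingers measure 117 mm over their backs; the gripper's body (75 mm by 190 mm) begins 51 mm behind the grasp point.
Start: joints at [-71.958, 18.392, -4.016, 83.108, 1.295, 78.541, -3.26], TCP at [0.193, 0.621, 0.223] pointing down, gripper open.
Joint ranges: [-163.93, 163.93], [-17.29, 119.83], [-79.2, 71.16], [3.27, 140.29], [-89.18, 269.18], [5.43, 117.66], [-154.24, 154.24]. Speed limits (degrees/s): [147.25, 147.25, 180, 180, 180, 180, 180].

INTERFACE

Orientations are given as [roll, pitch, yaw] about the fixed x, y, z axes, in that order (R = Rz(yaw) Ry(pitch) Rx(roll)).
In Python, from cell import env gives the robot as it stands.
- The arm moves only by the tool step_arm, never from a script. Its argument "moves" is a list of rows, each an object with "dp": the shift along the tool's x, y, z in mm, a list of three; "dr": the turn, a rotation vector about the tool's x, y, z in rad, a list of three; "fingers": the closure, from 0 (fully open) to 1 (shut). In form: [{"dp": [dx, dy, dz], "dr": [ax, ay, az], "fingers": fingers}, ...]. A call has exactly 5 rows; each row shifts and turns the commanded pose from where the row before left it, along the tool's axes as they then stand; what a row does not reach is not made up. A row lasts 1/8 s, in which the tool goes at most 62.5 mm and 10.7 degrees, less where a joint would pass 70% of its speed; a pose out of reach is approached as far as the arm can. A call with a gripper value outside its range is refused whole. The fingers move at their own pace and stop on an object; "squeeze" is the grip in N (left out, the last holds). Time passes only in rows, so rows that do not move let the fingers close, or fill a call up. It gives the time, the measured TCP pose, the force, the opening and the grip force at its end, in the units of the state.
- env.get_obs(): the state, without advancing time (a new reading comes with each control period).
- env.read_camera(name): name is "scene" or "top"; returns the picture (420x560x3 uint8, red, green, blue); there is no depth.
- env.camera_model(name): a dict with "fx", "fy", "cx", "cy" (pixels), "k1" (the pictures are not rectified: a ray, as slopes to the right and down, at radius r is drawn at 1 + k1 r^2 times it, then the intrinsics apply), "R" (3x3) and "t" (3): a world point X has camera coordinates R X + t. Camera axes: x right, y down, z forward; pixel columns grow to the right and rows downward; lengths in m; the calibration is good to about 2 mm. A picture is of the moment at which its call begins. camera_model takes no time and is no camera call.
- env.sign_off(): hands the job in; it is judged then, once.
The state is a dict: "time_s": time; "qpos": joint angles; "joint_velocities": joint speeds; "effort": joint torques, N m; "tool_pos": TCP position; "tool_rot": TCP orientation; "force": force on the tool from outside, world axes, zero at the start; "wrist_torque": the same for the moment, N m; "grip_width": finger opening in m; "grasp_force": force on a finger pad.
Only numpy, scipy, OpenCV 4.12 (cv2) and the standard library are available. Lean on these libraries where they do the work, as an engineer would, in place of code of your own. Each camera call takes 0.05 s, during which the arm holds its last target. There are 200 camera calls.

## Working session

There is one attempt and no reset: what is moved stays moved. The work goes in short steps, Python scripts to look and compute and a tool call to move; the robot and the scene stay as the last step left them, time stands still between calls to the robot, and variables do not carry over. Pictures are saved under pics/ and viewed, at most 10 in all, crops included, and the job is handed in when it is done.

Besides the shell and the picture viewer there is one more tool, called after "Call:" as name(argument=value, ...) on one line, values as JSON. step_arm: Moves the arm, as the interface text tells. Its arguments: {"type":"object","properties":{"moves":{"type":"array","items":{"type":"object","properties":{"dp":{"type":"array","items":{"type":"number"}},"dr":{"type":"array","items":{"type":"number"}},"fingers":{"type":"number"}}}},"squeeze":{"type":"number"}},"required":["moves"]}

```bash
mkdir -p pics; ls
python3 - <<'E'
from cell import env
import cv2
for n in("scene","top"):
    cv2.imwrite(f"pics/{n}0.png",env.read_camera(n)[:,:,::-1]); m=env.camera_model(n); print(m)
o=env.get_obs(); print(o)
E
```

```text
pics
{'fx': 458.57301547231083, 'fy': 458.57301547231083, 'cx': 276.647932013195, 'cy': 206.9931912029023, 'k1': 0.047288613947571737, 'R': array([[-0.469966  ,  0.88261722,  0.01089939],
       [ 0.72574368,  0.39340529, -0.56438319],
       [-0.5024222 , -0.25733075, -0.82544098]]), 't': array([ 0.16644452, -0.30642192,  1.35230946])}
{'fx': 404.71225936231303, 'fy': 404.71225936231303, 'cx': 277.49164044337056, 'cy': 207.7912760159495, 'k1': -0.066836471553693, 'R': array([[-0.01179829, -0.99992434,  0.0034818 ],
       [-0.98683996,  0.01108218, -0.16131979],
       [ 0.16126899, -0.00533928, -0.98689605]]), 't': array([0.04879798, 0.46687367, 1.10433155])}
{'time_s': 0.1, 'qpos': array([-71.95647015,  18.43431024,  -4.01535776,  83.16987139,
         1.29548716,  78.54241984,  -3.26059486]), 'joint_velocities': array([-0.02064716, -0.1324982 , -0.01541432, -0.13843868, -0.00135051,
        0.11536916,  0.05456205]), 'effort': array([-3.49109187e-04, -4.92575848e+01, -4.06058980e-01, -3.13396847e+01,
       -6.43136096e-02,  3.95264919e-02,  6.95698509e-05]), 'tool_pos': array([0.19249529, 0.62029697, 0.22155941]), 'tool_rot': array([-1.79898663e+02,  6.19249135e-03,  1.62765451e+02]), 'force': array([-0.2449305 ,  0.02666118,  0.19430198]), 'wrist_torque': array([ 0.04305162, -0.01013713, -0.00347454]), 'grasp_force': 0.0, 'grip_width': 0.08659471566318165}
```

View pics/top0.png

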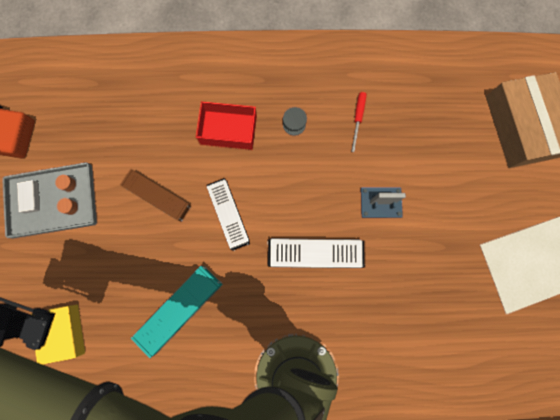

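View pics/scene0.png

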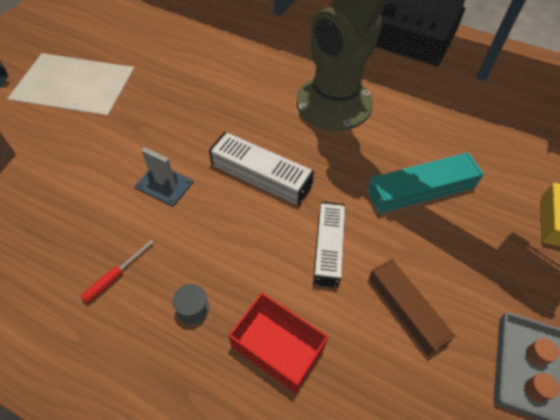

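The unit is the smaller white box: top view about (228,214), scene view about (330,243). The rest is at about (382,202) in the top view, with its blade top around (390,196).

```bash
cat > h.py <<'E'
import numpy as np, cv2
from cell import env
def cam(n):
    m=env.camera_model(n); K=np.array([[m['fx'],0,m['cx']],[0,m['fy'],m['cy']],[0,0,1]]); return m,K,np.array([m['k1'],0,0,0.])
def cast(n,px,z):
    m,K,d=cam(n); u=cv2.undistortPoints(np.array(px,float).reshape(-1,1,2),K,d).reshape(-1,2)
    r=np.c_[u,np.ones(len(u))]@m['R']; C=-m['R'].T@m['t']
    return C+r*((z-C[2])/r[:,2])[:,None]
def proj(n,X):
    m,K,d=cam(n); return cv2.projectPoints(np.array(X,float).reshape(-1,1,3),cv2.Rodrigues(m['R'])[0],m['t'],K,d)[0].reshape(-1,2)
def tri(p,q):
    m,K,d=cam("scene");m2,K2,d2=cam("top")
    a=cv2.undistortPoints(np.array(p,float).reshape(-1,1,2),K,d).reshape(-1,2).T
    b=cv2.undistortPoints(np.array(q,float).reshape(-1,1,2),K2,d2).reshape(-1,2).T
    X=cv2.triangulatePoints(np.c_[m['R'],m['t']],np.c_[m2['R'],m2['t']],a,b); return (X[:3]/X[3]).T
E
python3 - <<'E'
from h import *
for n in("scene","top"): m=env.camera_model(n); print(n,-m['R'].T@m['t'])
s=cv2.imread("pics/scene0.png");t=cv2.imread("pics/top0.png")
c=[t[172:256,195:265],t[180:224,352:412],s[195:295,300:360],s[140:210,125:200]]
W=np.zeros((600,800,3),np.uint8)
for i,im in enumerate(c):
    k=min(400/im.shape[1],300/im.shape[0]); b=cv2.resize(im,None,fx=k,fy=k,interpolation=cv2.INTER_NEAREST); print(k)
    y,x=300*(i//2),400*(i%2); W[y:y+b.shape[0],x:x+b.shape[1]]=b
cv2.imwrite("pics/c.png",W)
E
```

```text
scene [0.98003734 0.32163201 0.94149813]
top [0.28321089 0.04951663 1.1650065 ]
3.5714285714285716
6.666666666666667
3.0
4.285714285714286
```

View pics/c.png

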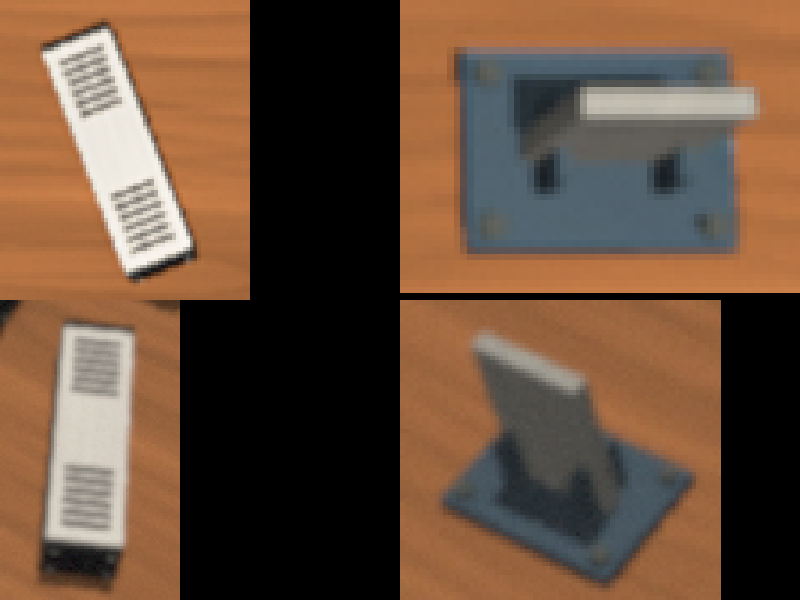

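The crops show the unit's bright top face with black end strips, and the blade's light top (top crop about x 379–405, y 193–198). I measure both as rectangles on their known planes.

Run:
```python
from h import *
t=cv2.imread("pics/top0.png"); s=cv2.imread("pics/scene0.png")
def rect(n,im,x0,x1,y0,y1,z,th):
    g=im[y0:y1,x0:x1].min(2); k=4
    G=cv2.resize(g,None,fx=k,fy=k,interpolation=cv2.INTER_CUBIC)
    m=(G>th).astype(np.uint8)
    c=max(cv2.findContours(m,0,1)[0],key=cv2.contourArea).reshape(-1,2)
    p=(c+.5)/k-.5+[x0,y0]
    P=cast(n,p,z)[:,:2]; h=cv2.minAreaRect((P*1000).astype(np.float32)); b=cv2.boxPoints(h)
    e=b[1]-b[0],b[2]-b[1]; e=max(e,key=np.linalg.norm)
    print(n,th,np.round(h[0],1),np.round(h[1],1),"axis",round(np.degrees(np.arctan2(e[1],e[0]))%180,2))
for th in(130,150,170): rect("top",t,195,265,172,256,.045,th)
for th in(120,140,160): rect("scene",s,300,360,195,295,.045,th)
for th in(130,150,170): rect("top",t,352,412,180,224,.12,th)
for th in(130,140,150): rect("scene",s,125,200,140,175,.12,th)
# base plate bluish
for n,im,x0,x1,y0,y1 in(("top",t,352,412,180,224),("scene",s,125,200,140,210)):
    c=im[y0:y1,x0:x1].astype(int); m=((c[:,:,0]-c[:,:,2])>0).astype(np.uint8)
    q=max(cv2.findContours(m,0,1)[0],key=cv2.contourArea).reshape(-1,2)+[x0,y0]
    if n=="top":
        h=cv2.minAreaRect((cast(n,q,.01)[:,:2]*1000).astype(np.float32)); print("base",h)
# project rest bases / bystanders
print(cast("top",[[228,126],[294,122],[361,95],[353,151]],.05))
```

```text
top 130 [453.1 184.9] [190.3  58.3] axis 20.91
top 150 [453. 185.] [189.1  57.3] axis 20.91
top 170 [452.9 185.1] [187.9  56.1] axis 21.01
scene 120 [451.5 188.7] [189.8  58.2] axis 20.98
scene 140 [451.6 188.9] [187.8  56.5] axis 20.92
scene 160 [451.6 188.9] [185.8  54.9] axis 20.84
top 130 [ 485.2 -259.3] [69.7 10.8] axis 89.43
top 150 [ 485.2 -259.4] [67.2  9.5] axis 89.43
top 170 [ 484.9 -259.4] [64.5  6.1] axis 89.44
scene 130 [ 483.7 -256.3] [65.8  9.3] axis 89.32
scene 140 [ 483.6 -256.1] [62.4  6.9] axis 89.55Traceback (most recent call last):
  File "<stdin>", line 15, in <module>
  File "<stdin>", line 7, in rect
ValueError: max() iterable argument is empty
```

Call:
step_arm(moves=[{"dp": [-42,-37,0],"dr": [0,0,0],"fingers": 0},{"dp": [-42,-37,0],"dr": [0,0,0],"fingers": 0},{"dp": [-42,-37,0],"dr": [0,0,0],"fingers": 0},{"dp": [-42,-37,0],"dr": [0,0,0],"fingers": 0},{"dp": [-42,-37,0],"dr": [0,0,0],"fingers": 0}], squeeze=40)

```text
time_s: 0.72
tool_pos: [0.3391, 0.38, 0.2223]
tool_rot: [-180.0, -0.0, 162.8]
force: [0.7, 0.1, -0.1]
grip_width: 0.0872
grasp_force: 0.0
```

Call:
step_arm(moves=[{"dp": [-40,-36,0],"dr": [0,0,0],"fingers": 0},{"dp": [-40,-36,0],"dr": [0,0,0],"fingers": 0},{"dp": [-40,-36,0],"dr": [0,0,0],"fingers": 0},{"dp": [-40,-36,0],"dr": [0,0,0],"fingers": 0},{"dp": [0,0,0],"dr": [0,0,-0.17],"fingers": 0}])

```text
time_s: 1.35
tool_pos: [0.4506, 0.1919, 0.2224]
tool_rot: [-179.9, 0.0, 172.3]
force: [-1.0, 1.5, 0.2]
grip_width: 0.0869
grasp_force: 0.0
```

Call:
step_arm(moves=[{"dp": [0,0,20],"dr": [0,0,-0.17],"fingers": 0},{"dp": [0,0,20],"dr": [0,0,-0.17],"fingers": 0},{"dp": [0,0,20],"dr": [0,0,-0.157],"fingers": 0},{"dp": [0,0,0],"dr": [0,0,0],"fingers": 0},{"dp": [0,0,0],"dr": [0,0,0],"fingers": 0}])

```text
time_s: 1.98
tool_pos: [0.4488, 0.1971, 0.1632]
tool_rot: [180.0, 0.0, -159.2]
force: [0.3, 0.3, 0.3]
grip_width: 0.0867
grasp_force: 0.0
```

Call:
step_arm(moves=[{"dp": [0,-10.7,40],"dr": [0,0,0],"fingers": 0},{"dp": [0,0,50],"dr": [0,0,0],"fingers": 0},{"dp": [0,0,40],"dr": [0,0,0],"fingers": 0},{"dp": [0,0,18],"dr": [0,0,0],"fingers": 0},{"dp": [0,0,8],"dr": [0,0,0],"fingers": 0}])

```text
time_s: 2.6
tool_pos: [0.4525, 0.1871, 0.0063]
tool_rot: [-180.0, -0.0, -159.1]
force: [-0.1, 0.3, 0.1]
grip_width: 0.0867
grasp_force: 0.0
```

Call:
step_arm(moves=[{"dp": [0,0,0],"dr": [0,0,0],"fingers": 0.25},{"dp": [0,0,0],"dr": [0,0,0],"fingers": 0.5},{"dp": [0,0,0],"dr": [0,0,0],"fingers": 1},{"dp": [0,0,0],"dr": [0,0,0],"fingers": 1},{"dp": [0,0,0],"dr": [0,0,0],"fingers": 1}], squeeze=55)

```text
time_s: 3.22
tool_pos: [0.4527, 0.1876, 0.0072]
tool_rot: [180.0, 0.1, -159.0]
force: [-1.4, 1.0, 3.4]
grip_width: 0.0557
grasp_force: 55.0
```

```bash
python3 -c "
from h import *
o=env.get_obs()
for k in('time_s','tool_pos','tool_rot','force','wrist_torque','grip_width','grasp_force'):print(k,o[k])"
```

```text
time_s 3.225
tool_pos [0.45267671 0.18756587 0.00718012]
tool_rot [ 1.79960734e+02  5.97636598e-02 -1.59014195e+02]
force [-1.37061422  1.04976637  3.44853546]
wrist_torque [ 0.224307    0.19469642 -0.06169071]
grip_width 0.05572352244077771
grasp_force 54.99931960366666
```

Gripped. I lift it slightly to feel the moment.

Call:
step_arm(moves=[{"dp": [0,0,-2],"dr": [0,0,0],"fingers": 1},{"dp": [0,0,-2],"dr": [0,0,0],"fingers": 1},{"dp": [0,0,-2],"dr": [0,0,0],"fingers": 1},{"dp": [0,0,0],"dr": [0,0,0],"fingers": 1},{"dp": [0,0,0],"dr": [0,0,0],"fingers": 1}])

```text
time_s: 3.85
tool_pos: [0.4522, 0.1869, 0.0124]
tool_rot: [-180.0, -0.0, -159.0]
force: [0.5, 0.2, -8.6]
grip_width: 0.0555
grasp_force: 55.0
```

```bash
python3 -c "
from h import *
for i in range(3):
  o=env.get_obs()
  for k in('time_s','tool_pos','tool_rot','force','wrist_torque'):print(k,o[k])
  env.read_camera('top')
cv2.imwrite('pics/s1.png',cv2.resize(env.read_camera('scene')[170:320,260:400,::-1],None,fx=4,fy=4,interpolation=2))
"
```

```text
time_s 3.85
tool_pos [0.45224608 0.18690935 0.01242772]
tool_rot [-1.79996762e+02 -1.11087723e-02 -1.59015975e+02]
force [ 0.46084524  0.17029345 -8.64687921]
wrist_torque [ 0.17853069 -0.24611813 -0.0199671 ]
time_s 3.9
tool_pos [0.45226684 0.18691916 0.01244028]
tool_rot [-1.79997305e+02 -1.19605210e-02 -1.59016501e+02]
force [ 0.49223789 -0.91476828 -8.5583513 ]
wrist_torque [ 0.12989562 -0.23828965 -0.03879052]
time_s 3.95
tool_pos [0.45227785 0.18692438 0.01245299]
tool_rot [-1.79997009e+02 -1.06632702e-02 -1.59016379e+02]
force [ 0.12616143 -0.7156809  -7.72715359]
wrist_torque [ 0.12106829 -0.21457756  0.00583046]
```

View pics/s1.png

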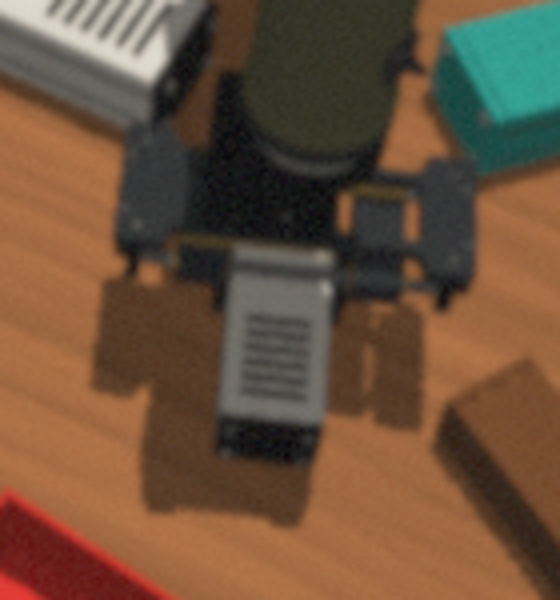

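The picture shows the unit held with its far end clear above its shadow at (270,440). The moment puts the centre of mass about 30 mm along tool +x, so I set it down and regrip there.

Call:
step_arm(moves=[{"dp": [0,0,3],"dr": [0,0,0],"fingers": 1},{"dp": [0,0,2.5],"dr": [0,0,0],"fingers": 1},{"dp": [0,0,0],"dr": [0,0,0],"fingers": 1},{"dp": [0,0,0],"dr": [0,0,0],"fingers": 0},{"dp": [0,0,0],"dr": [0,0,0],"fingers": 0}])

```text
time_s: 4.68
tool_pos: [0.4534, 0.1875, 0.0079]
tool_rot: [180.0, 0.1, -159.0]
force: [0.8, -0.3, -0.1]
grip_width: 0.0688
grasp_force: 0.0
```

Call:
step_arm(moves=[{"dp": [10,0,0],"dr": [0,0,0],"fingers": 0},{"dp": [20,0,0],"dr": [0,0,0],"fingers": 0},{"dp": [0,0,0],"dr": [0,0,0],"fingers": 0},{"dp": [0,0,0],"dr": [0,0,0],"fingers": 0},{"dp": [0,0,0],"dr": [0,0,0],"fingers": 0.4}])

```text
time_s: 5.3
tool_pos: [0.4251, 0.1766, 0.0074]
tool_rot: [180.0, 0.1, -159.0]
force: [0.2, -0.2, -0.6]
grip_width: 0.0825
grasp_force: 0.0
```

```bash
python3 -c "
from h import *
o=env.get_obs()
for k in('time_s','tool_pos','tool_rot','force','wrist_torque','grip_width'):print(k,o[k])"
```

```text
time_s 5.3
tool_pos [0.42512647 0.17659567 0.00735207]
tool_rot [ 1.79997106e+02  6.37598010e-02 -1.59017742e+02]
force [ 0.21760604 -0.16359229 -0.57655796]
wrist_torque [-0.00674239  0.02739639  0.01513006]
grip_width 0.08254684702213931
```

Call:
step_arm(moves=[{"dp": [0,0,0],"dr": [0,0,0],"fingers": 0.6},{"dp": [0,0,0],"dr": [0,0,0],"fingers": 1},{"dp": [0,0,0],"dr": [0,0,0],"fingers": 1},{"dp": [0,0,0],"dr": [0,0,0],"fingers": 1},{"dp": [0,0,-4],"dr": [0,0,0],"fingers": 1}])

```text
time_s: 5.92
tool_pos: [0.4229, 0.1754, 0.01]
tool_rot: [-180.0, -0.2, -159.0]
force: [-0.6, -0.5, -8.3]
grip_width: 0.0556
grasp_force: 55.0
```

Call:
step_arm(moves=[{"dp": [0,0,-4],"dr": [0,0,0],"fingers": 1},{"dp": [0,0,-6],"dr": [0,0,0],"fingers": 1},{"dp": [0,0,-4],"dr": [0,0,0],"fingers": 1},{"dp": [0,0,0],"dr": [0,0,0],"fingers": 1},{"dp": [0,0,0],"dr": [0,0,0],"fingers": 1}])

```text
time_s: 6.55
tool_pos: [0.4242, 0.1762, 0.025]
tool_rot: [180.0, -0.0, -159.0]
force: [-0.3, 0.2, -7.6]
grip_width: 0.0558
grasp_force: 55.0
```

```bash
cat > feel.py <<'E'
from h import *
F=[];T=[]
for i in range(10):
  o=env.get_obs(); F.append(o['force']);T.append(o['wrist_torque']); env.read_camera('top')
F=np.array(F);T=np.array(T);f=F.mean(0);t=T.mean(0)
y=np.radians(o['tool_rot'][2]);W=-f[2]
r=np.array([t[1],-t[0]])/W; x=np.array([np.cos(y),np.sin(y)]);yy=np.array([np.sin(y),-np.cos(y)])
print(o['time_s'],o['tool_pos'],o['tool_rot'],f,t,F.std(0),T.std(0));print("offset tool x,y mm",1000*r@x,1000*r@yy)
E
python3 feel.py
```

```text
7.0 [0.42434255 0.17624549 0.02502502] [ 1.79999646e+02 -2.93770485e-04 -1.59015491e+02] [-0.07694127 -0.02796507 -7.88718433] [ 0.07435899 -0.02339003 -0.0050501 ] [0.47331911 0.25517875 0.62703098] [0.01566507 0.02661148 0.01917306]
offset tool x,y mm 6.145139410672312 -7.740527096311141
```

Call:
step_arm(moves=[{"dp": [0,0,8],"dr": [0,0,0],"fingers": 1},{"dp": [0,0,6],"dr": [0,0,0],"fingers": 1},{"dp": [0,0,4],"dr": [0,0,0],"fingers": 1},{"dp": [0,0,0],"dr": [0,0,0],"fingers": 1},{"dp": [0,0,0],"dr": [0,0,0],"fingers": 0.2}])

```text
time_s: 7.68
tool_pos: [0.4255, 0.1768, 0.0078]
tool_rot: [180.0, 0.1, -159.0]
force: [0.7, 1.1, 0.1]
grip_width: 0.0599
grasp_force: 0.0
```

Call:
step_arm(moves=[{"dp": [0,0,0],"dr": [0,0,0],"fingers": 0.1},{"dp": [6,0,0],"dr": [0,0,0],"fingers": 0.1},{"dp": [0,0,0],"dr": [0,0,0],"fingers": 0.1},{"dp": [0,0,0],"dr": [0,0,0],"fingers": 0.1},{"dp": [0,0,0],"dr": [0,0,0],"fingers": 0.1}])

```text
time_s: 8.3
tool_pos: [0.4189, 0.1742, 0.0071]
tool_rot: [180.0, 0.0, -159.0]
force: [0.5, 0.2, -0.2]
grip_width: 0.0776
grasp_force: 0.0
```

```bash
python3 feel.py
```

```text
8.75 [0.41876282 0.17411454 0.00706399] [ 1.79998274e+02  3.53370812e-03 -1.59016720e+02] [ 0.15338245 -0.10501882  0.36234997] [0.05729704 0.03295428 0.00434798] [0.27957061 0.47367255 0.64615299] [0.02881016 0.03614577 0.0272749 ]
offset tool x,y mm 28.290610092731136 180.20744798692283
```

Call:
step_arm(moves=[{"dp": [0,0,0],"dr": [0,0,0],"fingers": 0.6},{"dp": [0,0,0],"dr": [0,0,0],"fingers": 1},{"dp": [0,0,0],"dr": [0,0,0],"fingers": 1},{"dp": [0,0,-4],"dr": [0,0,0],"fingers": 1},{"dp": [0,0,-10],"dr": [0,0,0],"fingers": 1}])

```text
time_s: 9.43
tool_pos: [0.417, 0.1732, 0.0201]
tool_rot: [-180.0, -0.2, -159.0]
force: [-0.4, -0.4, -8.5]
grip_width: 0.0561
grasp_force: 55.0
```

Call:
step_arm(moves=[{"dp": [0,0,-20],"dr": [0,0,0],"fingers": 1},{"dp": [0,0,-20],"dr": [0,0,0],"fingers": 1},{"dp": [0,0,-10],"dr": [0,0,0],"fingers": 1},{"dp": [0,0,0],"dr": [0,0,0],"fingers": 1},{"dp": [0,0,0],"dr": [0,0,0],"fingers": 1}])

```text
time_s: 10.05
tool_pos: [0.418, 0.1738, 0.0703]
tool_rot: [-180.0, -0.1, -159.0]
force: [0.7, 0.2, -8.6]
grip_width: 0.0557
grasp_force: 55.0
```

```bash
python3 feel.py
```

```text
10.5 [0.4186838  0.17408519 0.07092651] [-1.79998145e+02 -1.10154754e-02 -1.59017372e+02] [ 0.09376009 -0.20244617 -8.0621887 ] [0.04254992 0.01931844 0.00043573] [0.54639523 0.6162369  0.45907132] [0.02340296 0.02072925 0.03088965]
offset tool x,y mm -0.3474162527231279 -5.785778382905519
```

The balance point lies within about 1 mm of the grasp. I carry it over the rest, turning it square.

Call:
step_arm(moves=[{"dp": [0,0,-20],"dr": [0,0,0.05],"fingers": 1},{"dp": [0,0,-30],"dr": [0,0,0.1],"fingers": 1},{"dp": [0,0,-30],"dr": [0,0,0.1],"fingers": 1},{"dp": [0,0,-20],"dr": [0,0,0.1],"fingers": 1},{"dp": [0,0,0],"dr": [0,0,0.025],"fingers": 1}])

```text
time_s: 11.18
tool_pos: [0.4199, 0.1747, 0.1725]
tool_rot: [179.9, 0.2, 179.5]
force: [0.1, -0.5, -8.0]
grip_width: 0.0555
grasp_force: 55.0
```

Call:
step_arm(moves=[{"dp": [-3,-20,0],"dr": [0,0,0],"fingers": 1},{"dp": [-6,-35,0],"dr": [0,0,0],"fingers": 1},{"dp": [-7,-43,0],"dr": [0,0,0],"fingers": 1},{"dp": [-7,-43,0],"dr": [0,0,0],"fingers": 1},{"dp": [-7,-43,0],"dr": [0,0,0],"fingers": 1}])

```text
time_s: 11.8
tool_pos: [0.4464, -0.0116, 0.1697]
tool_rot: [-180.0, -0.1, 179.6]
force: [0.1, 0.6, -8.7]
grip_width: 0.0558
grasp_force: 55.0
```

Call:
step_arm(moves=[{"dp": [-7,-43,0],"dr": [0,0,0],"fingers": 1},{"dp": [-7,-43,0],"dr": [0,0,0],"fingers": 1},{"dp": [-7,-43,0],"dr": [0,0,0],"fingers": 1},{"dp": [-6,-35,0],"dr": [0,0,0],"fingers": 1},{"dp": [-3,-20,0],"dr": [0,0,0],"fingers": 1}])

```text
time_s: 12.42
tool_pos: [0.4745, -0.1967, 0.1698]
tool_rot: [-179.9, -0.1, 179.4]
force: [-0.6, 1.1, -6.8]
grip_width: 0.0559
grasp_force: 55.0
```

Call:
step_arm(moves=[{"dp": [-7,-35,0],"dr": [0,0,0],"fingers": 1},{"dp": [-3,-28,0],"dr": [0,0,0],"fingers": 1},{"dp": [0,0,0],"dr": [0,0,0],"fingers": 1},{"dp": [0,0,0],"dr": [0,0,0],"fingers": 1},{"dp": [0,0,0],"dr": [0,0,0],"fingers": 1}])

```text
time_s: 13.05
tool_pos: [0.4849, -0.256, 0.1704]
tool_rot: [179.9, -0.0, 179.6]
force: [0.9, -0.1, -7.1]
grip_width: 0.056
grasp_force: 55.0
```

```bash
python3 feel.py
python3 - <<'E'
from h import *
t=env.read_camera("top")[:,:,::-1];s=env.read_camera("scene")[:,:,::-1]
cv2.imwrite("pics/t2.png",t);cv2.imwrite("pics/s2.png",s)
p=env.get_obs()['tool_pos']
a=proj("top",[p,[.4845,-.258,.12]]);b=proj("scene",[p,[.4845,-.258,.12]]);print(a,b)
W=np.zeros((450,800,3),np.uint8)
for i,(im,c) in enumerate(((t,a[0]),(s,b[0]))):
    x,y=int(c[0])-50,int(c[1])-56; print(x,y); W[:,400*i:400*i+400]=cv2.resize(im[y:y+112,x:x+100],(400,450),interpolation=2)
cv2.imwrite("pics/c2.png",W)
E
```

```text
13.5 [ 0.4849878  -0.25743884  0.17110261] [1.79994083e+02 1.21232415e-02 1.79506990e+02] [ 0.13783836  0.06848757 -7.75089445] [ 0.01222787 -0.01382625 -0.01168874] [0.41650756 0.36185242 0.58184418] [0.02715052 0.02671973 0.01577288]
offset tool x,y mm 1.770185514869185 -1.5928977589609234
[[396.85454628 191.07916868]
 [391.39229943 195.14694567]] [[148.77131489 139.10253987]
 [153.58602033 153.93569868]]
346 135
98 83
```

View pics/c2.png

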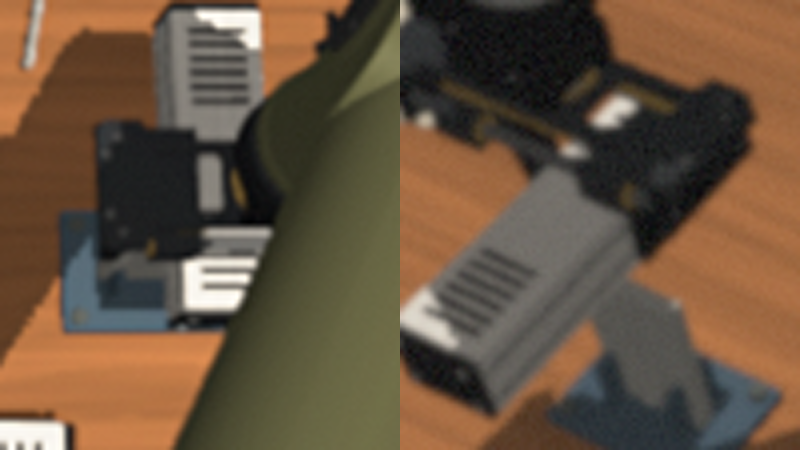

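The unit is held level over the rest. In the top view its far end is at crop y≈8 and its near end at y≈316. I check the unit's position in the same camera that measured the blade.

Run:
```python
from h import *
t=cv2.imread("pics/t2.png"); s=cv2.imread("pics/s2.png")
print("col profile far",t[130:145,392].sum(1)//3, "near",t[205:222,394].sum(1)//3)
print("row y=150",t[150,380:416].sum(1)//3)
f=cast("top",[[392,137],[394,214.5]],.209);print(f)
W=np.vstack([cv2.resize(s[140:190,85:165],(800,500),interpolation=2)])
cv2.imwrite("pics/c3.png",W)
```

```text
col profile far [115 120 122 124 112  62  35  82 127 134 131 124 115 125 129] near [245 245 245 244 246 248 214 124  57  60  52  47  83 121 133 136 137]
row y=150 [ 63  61  62  66  79  82  88  88  95 116 127 132 128 111  96  92  93  93
  92  91  93  93  91  89  89  89  90 101 126 131 130 129 124 121 122 122]
[[ 0.61452982 -0.24238464  0.209     ]
 [ 0.41995455 -0.23541511  0.209     ]]
```

View pics/c3.png

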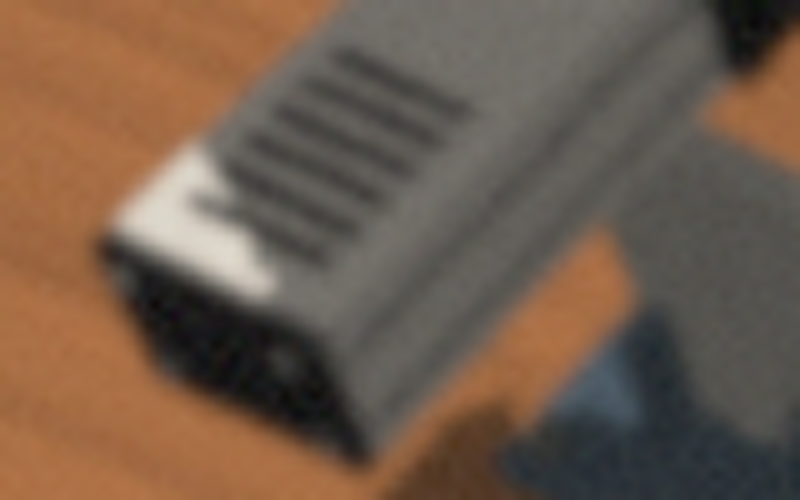

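Run:
```python
from h import *
t=cv2.imread("pics/t2.png").astype(int)
P=cast("scene",[[95.7,163.8],[117.7,174]],.209);print("scene end corners",P,P.mean(0))
for r in(135,136,137,139): print(r,t[r,380:416].sum(1)//3)
print(cast("top",[[386,136],[410,136]],.209))
s=cv2.imread("pics/scene0.png")
# blade corners in scene0 crop: (480,340),(583,385) in scaled coords
print(cast("scene",[[125+(474-400)/4.286,140+(342-300)/4.286],[125+(585-400)/4.286,140+(382-300)/4.286]],.12))
```

```text
scene end corners [[ 0.6159091  -0.28149021  0.209     ]
 [ 0.61567183 -0.22588084  0.209     ]] [ 0.61579047 -0.25368552  0.209     ]
135 [120 120 120 120 121 122 122 111  84  64  60  58  62  64  66  66  65  64
  65  64  64  65  66  66  65  66  66  67  67  75  98 121 127 126 125 127]
136 [117 118 115 116 117 118 109  83  49  36  35  34  35  36  43  59  61  59
  57  56  55  54  51  50  50  51  54  55  52  56  83 112 120 119 120 120]
137 [121 121 121 121 121 112  90  57  58  78  83  83  82  80  99 146 162 159
 157 156 156 152 149 148 147 150 153 154 152 147 136 119 114 115 116 116]
139 [132 131 132 131 115  77  50  69 103 129 135 133 134 131 137 178 232 240
 239 246 249 246 243 242 243 245 244 245 245 246 230 156 122 126 127 126]
[[ 0.61718806 -0.22745802  0.209     ]
 [ 0.61700675 -0.28801813  0.209     ]]
[[ 0.48681052 -0.28871551  0.12      ]
 [ 0.48123888 -0.2191422   0.12      ]]
```

Position agrees within a millimetre or two, so I lower it and feel for contact.

Call:
step_arm(moves=[{"dp": [0,0,12],"dr": [0,0,0],"fingers": 1},{"dp": [0,0,15],"dr": [0,0,0],"fingers": 1},{"dp": [0,0,9],"dr": [0,0,0],"fingers": 1},{"dp": [0,0,4],"dr": [0,0,0],"fingers": 1},{"dp": [0,0,1.5],"dr": [0,0,0],"fingers": 1}])

```text
time_s: 14.28
tool_pos: [0.4849, -0.2576, 0.1293]
tool_rot: [-180.0, -0.0, 179.5]
force: [-1.1, 0.5, -6.8]
grip_width: 0.0554
grasp_force: 55.0
```

Call:
step_arm(moves=[{"dp": [0,0,0.7],"dr": [0,0,0],"fingers": 1},{"dp": [0,0,0.7],"dr": [0,0,0],"fingers": 1},{"dp": [0,0,0.4],"dr": [0,0,0],"fingers": 1},{"dp": [0,0,0],"dr": [0,0,0],"fingers": 1},{"dp": [0,0,0],"dr": [0,0,0],"fingers": 1}])

```text
time_s: 14.9
tool_pos: [0.485, -0.2575, 0.1278]
tool_rot: [180.0, 0.0, 179.5]
force: [-0.3, -0.2, -8.1]
grip_width: 0.0559
grasp_force: 55.0
```

```bash
python3 feel.py
```

```text
15.35 [ 0.48497231 -0.25749629  0.12775018] [1.79994976e+02 4.75746207e-03 1.79493270e+02] [ 0.00818236 -0.11423169 -7.59706417] [ 0.02393238 -0.00900473 -0.00293114] [0.48185223 0.43415906 0.31640094] [0.04149581 0.02863356 0.03329635]
offset tool x,y mm 1.1573834422789169 -3.160573997188371
```

Call:
step_arm(moves=[{"dp": [0,0,0.4],"dr": [0,0,0],"fingers": 1},{"dp": [0,0,0.4],"dr": [0,0,0],"fingers": 1},{"dp": [0,0,0.2],"dr": [0,0,0],"fingers": 1},{"dp": [0,0,0],"dr": [0,0,0],"fingers": 1},{"dp": [0,0,0],"dr": [0,0,0],"fingers": 1}])

```text
time_s: 16.02
tool_pos: [0.485, -0.2575, 0.1271]
tool_rot: [180.0, 0.0, 179.5]
force: [-2.4, 1.4, -0.8]
grip_width: 0.0554
grasp_force: 55.0
```

Contact: the rest now carries nearly all the weight. I ease the grip to a light hold and check.

Call:
step_arm(moves=[{"dp": [0,0,0.1],"dr": [0,0,0],"fingers": 1},{"dp": [0,0,0],"dr": [0,0,0],"fingers": 1},{"dp": [0,0,0],"dr": [0,0,0],"fingers": 1},{"dp": [0,0,0],"dr": [0,0,0],"fingers": 1},{"dp": [0,0,0],"dr": [0,0,0],"fingers": 1}], squeeze=3)

```text
time_s: 16.65
tool_pos: [0.4853, -0.2576, 0.127]
tool_rot: [180.0, 0.0, 179.5]
force: [-2.7, 2.1, 3.7]
grip_width: 0.0562
grasp_force: 3.0
```

```bash
python3 feel.py
python3 - <<'E'
from h import *
s=env.read_camera("scene")[:,:,::-1]; t=env.read_camera("top")[:,:,::-1]
cv2.imwrite("pics/s3.png",s)
W=np.hstack([cv2.resize(x,(400,450),interpolation=2) for x in (t[135:247,346:446],s[100:212,90:190])])
cv2.imwrite("pics/c4.png",W); print(env.get_obs()['grip_width'],env.get_obs()['grasp_force'])
E
```

```text
17.1 [ 0.48543224 -0.25755987  0.12684766] [-1.79987243e+02  5.76550522e-02  1.79502010e+02] [-2.05764927  1.85925644  4.0251267 ] [ 0.50024697  0.40185176 -0.00895237] [0.78097032 0.39235169 0.45641733] [0.03587447 0.11130708 0.03078054]
offset tool x,y mm 100.91221666040474 123.40863675972248
0.055822097819275295 2.9998275713296607
```

View pics/c4.png

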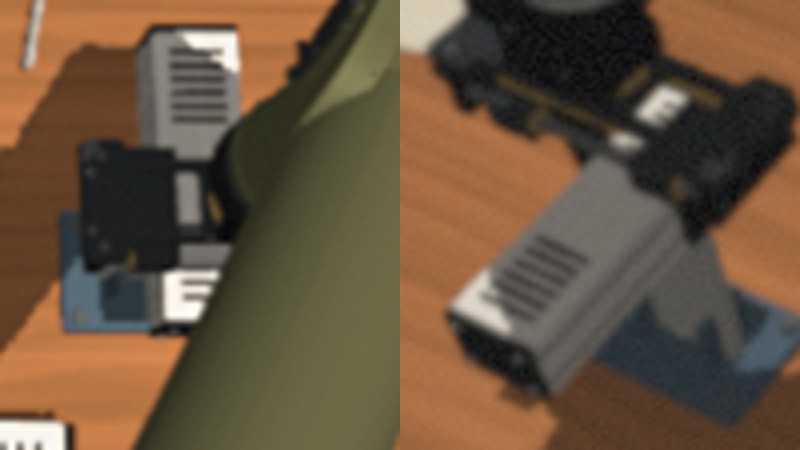

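The picture shows the unit lying level across the blade, still lightly held. I open a hair in the last row only, then check.

Call:
step_arm(moves=[{"dp": [0,0,-0.3],"dr": [0,0,0],"fingers": 1},{"dp": [0,0,0],"dr": [0,0,0],"fingers": 1},{"dp": [0,0,0],"dr": [0,0,0],"fingers": 1},{"dp": [0,0,0],"dr": [0,0,0],"fingers": 1},{"dp": [0,0,0],"dr": [0,0,0],"fingers": 0.32}])

```text
time_s: 17.88
tool_pos: [0.4844, -0.2578, 0.1268]
tool_rot: [-180.0, -0.1, 179.5]
force: [-0.2, -0.2, -0.1]
grip_width: 0.0579
grasp_force: 0.0
```

Run:
```python
from h import *
a=cv2.imread("pics/s3.png")[150:210,95:140].astype(int)
for i in range(3):
    s=env.read_camera("scene")[:,:,::-1]; b=s[150:210,95:140].astype(int)
    o=env.get_obs(); d,_=cv2.phaseCorrelate(np.float32(a.mean(2)),np.float32(b.mean(2)),cv2.createHanningWindow((45,60),cv2.CV_32F))
    print(o['time_s'],o['grip_width'],o['grasp_force'],o['force'],abs(a-b).mean(),d)
```

```text
17.925 0.058703192127256595 0.0 [0.21624175 0.10445864 0.02677421] 3.1254320987654323 (0.5186612060820011, -0.4277190697896316)
17.975 0.05878651496061052 0.0 [-0.35528152  0.56390426 -0.42854183] 3.209135802469136 (0.4580610177399187, -0.41369886512606513)
18.025 0.05932031143255 0.0 [ 0.03056718  0.45956834 -0.03636184] 3.2324691358024693 (0.30403058383009096, -0.41919424522032145)
```

Run:
```python
from h import *
a=cv2.imread("pics/s3.png")[150:210,95:140].astype(int)
for i in range(8):
    s=env.read_camera("scene")[:,:,::-1]; b=s[150:210,95:140].astype(int)
    d,_=cv2.phaseCorrelate(np.float32(a.mean(2)),np.float32(b.mean(2)),cv2.createHanningWindow((45,60),cv2.CV_32F))
    print(np.round(d,2),end=" ")
o=env.get_obs();print(o['time_s'],o['grip_width'],o['tool_pos'],o['qpos'])
```

```text
[ 0.38 -0.5 ] [ 0.54 -0.08] [ 0.56 -0.28] [ 0.43 -0.02] [ 0.27 -0.31] [ 0.45 -0.21] [ 0.87 -0.09] [0.64 0.01] 18.425 0.059038346152090804 [ 0.48493189 -0.25753068  0.12694354] [-16.59163384  12.81829726  47.24787688 105.94394587 -10.30348259
  65.62906307 123.72115742]
```

The unit stands by itself. I open fully and withdraw upward.

Call:
step_arm(moves=[{"dp": [0,0,0],"dr": [0,0,0],"fingers": 0.1},{"dp": [0,0,0],"dr": [0,0,0],"fingers": 0},{"dp": [0,0,0],"dr": [0,0,0],"fingers": 0},{"dp": [0,0,-5],"dr": [0,0,0],"fingers": 0},{"dp": [0,0,-15],"dr": [0,0,0],"fingers": 0}])

```text
time_s: 19.05
tool_pos: [0.4845, -0.2573, 0.1471]
tool_rot: [180.0, -0.1, 179.5]
force: [-0.4, -0.0, -0.4]
grip_width: 0.0866
grasp_force: 0.0
```

Call:
step_arm(moves=[{"dp": [0,0,-30],"dr": [0,0,0],"fingers": 0},{"dp": [0,0,-30],"dr": [0,0,0],"fingers": 0},{"dp": [0,0,-30],"dr": [0,0,0],"fingers": 0},{"dp": [0,40,0],"dr": [0,0,0],"fingers": 0},{"dp": [0,50,0],"dr": [0,0,0],"fingers": 0}])

```text
time_s: 19.68
tool_pos: [0.486, -0.1681, 0.2387]
tool_rot: [-180.0, 0.2, 179.3]
force: [1.1, -0.4, -1.4]
grip_width: 0.0869
grasp_force: 0.0
```

Call:
step_arm(moves=[{"dp": [0,50,0],"dr": [0,0,0],"fingers": 0},{"dp": [0,50,0],"dr": [0,0,0],"fingers": 0},{"dp": [0,50,0],"dr": [0,0,0],"fingers": 0},{"dp": [0,0,0],"dr": [0,0,0],"fingers": 0},{"dp": [0,0,0],"dr": [0,0,0],"fingers": 0}])

```text
time_s: 20.3
tool_pos: [0.4873, -0.0184, 0.2378]
tool_rot: [-180.0, 0.1, 179.5]
force: [0.2, -0.6, 0.1]
grip_width: 0.0869
grasp_force: 0.0
```

Run:
```python
from h import *
t=env.read_camera("top")[:,:,::-1];s=env.read_camera("scene")[:,:,::-1]
cv2.imwrite("pics/t5.png",t);cv2.imwrite("pics/s5.png",s)
cv2.imwrite("pics/c5.png",np.hstack([cv2.resize(x,(400,450),interpolation=2) for x in (t[125:237,340:440],s[90:202,90:190])]))
print(env.get_obs()['tool_pos'])
```

```text
[ 0.48725316 -0.01920389  0.23752796]
```

View pics/c5.png

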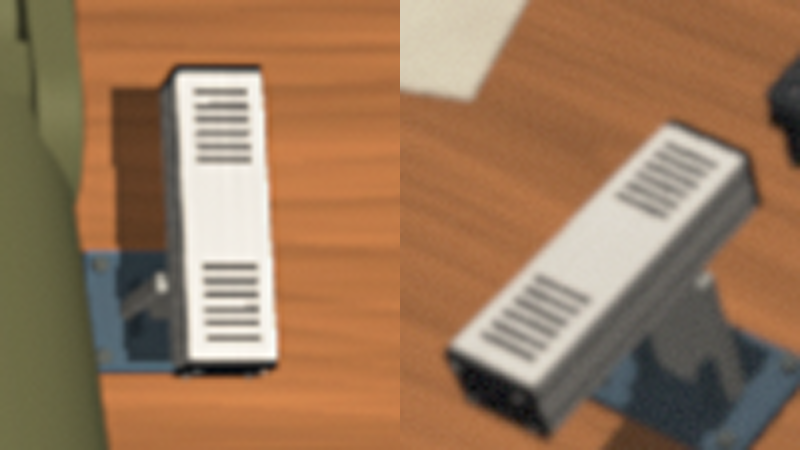

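The unit rests free and looks level across the blade. One quick check of yaw, centring and stillness follows, then sign-off.

Run:
```python
from h import *
def rect(n,x0,x1,y0,y1,z,th):
    im=env.read_camera(n)[:,:,::-1]; G=cv2.resize(im[y0:y1,x0:x1].min(2),None,fx=4,fy=4,interpolation=2)
    c=max(cv2.findContours((G>th).astype(np.uint8),0,1)[0],key=cv2.contourArea).reshape(-1,2)
    h=cv2.minAreaRect((cast(n,(c+.5)/4-.5+[x0,y0],z)[:,:2]*1000).astype(np.float32)); b=cv2.boxPoints(h)
    e=max((b[1]-b[0],b[2]-b[1]),key=np.linalg.norm); print(n,h[0],h[1],np.degrees(np.arctan2(e[1],e[0]))%180)
for i in range(2):
    rect("top",375,420,135,225,.165,150); rect("scene",95,185,115,200,.165,140)
```

```text
top (520.8693237304688, -259.6118469238281) (57.360713958740234, 187.52694702148438) 179.43498
scene (519.3509521484375, -256.0621337890625) (57.765567779541016, 187.93182373046875) 179.2955
top (521.1498413085938, -259.67547607421875) (57.426815032958984, 186.9703369140625) 179.4173
scene (519.2491455078125, -256.1825866699219) (57.541160583496094, 188.13528442382812) 179.33472
```

Square (179.4° against 179.4°), centred in y to within 0.3 mm in both views, level and still.

```bash
python3 -c "
from cell import env
print(env.sign_off())"
```

```text
the job is handed in; nothing more can be done
None
```

The unit is balanced by itself on the rest, level, right way up, square to it and midway along the bar, with both ends free and the robot clear; the job was handed in at about 20.5 s, with no verdict returned.

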